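# Draw a piston rod up by its eye with a screwdriver and hold it for greasing

### The arm

A 6-joint arm with a two-finger parallel gripper is mounted at the origin on the work surface; the furniture and walls round the work are solid. World frame = base frame: x ahead of the robot, y to its left, z up, the work surface at z = 0. Lengths are in m, angles in rad, forces in N, time in s.
With the tool pointing down it reaches from about 0.3 to 0.775 m from the base axis. Payload 14.6 kg.
Tool frame: the origin (TCP) lies at the centre of the arm's flange, where the gripper is bolted on; the fingertips stand 199 mm ahead of it and the grasp point (between the pads) lies 180 mm ahead of it; z points along the fingers, y is the line along which they close (so a half turn about z gives the same grasp; the last joint's range is limited). The gripper opens to 94 mm and grips with 3 to 60 N. Pads are 16 mm wide; open, the fingers measure 119 mm over their backs; the gripper's body (75 mm by 177 mm) begins 78 mm behind the grasp point.
Start: joints at [1.062, 0.3, 1.521, -0, 1.321, -0.067], TCP at [0.235, 0.497, 0.405] pointing down, gripper open.
Joint ranges: [-3.03, 3.03], [-0.79, 2.21], [0.23, 2.52], [-1.04, 4.18], [0, 3.07], [-2.55, 2.55]. Speed limits (rad/s): [2.22, 2.22, 2.57, 3.14, 3.14, 3.14].

### API

Orientations are given as [roll, pitch, yaw] about the fixed x, y, z axes, in that order (R = Rz(yaw) Ry(pitch) Rx(roll)).
In Python, from station import ctrl gives the robot as it stands. The module is installed in compiled form; this text tells all that it offers.
- The arm moves only by the tool servo_tool, never from a script. Its argument "motion" is a list of rows, each a list of 5 numbers: the closure, from 0 (fully open) to 1 (shut), then the shift along the world's x, y, z in cm, then the turn about the world's z in degrees. A call has 1 to 20 rows; each row is the pose to reach, as a shift and turn from the pose commanded when the call began; what a row does not reach only later rows make up. A row lasts 1/8 s, in which the tool goes at most 62.5 mm and 10.7 degrees, less where a joint would pass 70% of its speed; a pose out of reach is approached as far as the arm can. A call with a gripper value outside its range is refused whole. The fingers move at their own pace and stop on an object; "squeeze" is the grip in N (left out, the last holds). Time passes only in rows, so rows that repeat a pose let the fingers close. It gives the time, the measured TCP pose, the force, the opening and the grip force at its end, in the units of the state.
- ctrl.get_obs(): the state, without advancing time (a new reading comes with each control period).
- ctrl.camera(name): name is "side" or "top"; returns a dict with "image" (384x512x3 uint8, red, green, blue), "fx", "fy", "cx", "cy" (pixels), "camera_from_world" (4x4, takes a point from world to camera coordinates). Camera axes: x right, y up, looking along -z (the intrinsics and any distortion apply to the point x, -y, -z); pixel columns grow to the right and rows downward; lengths in m; the calibration is good to about 2 mm. A picture is of the moment at which its call begins. There is no depth.
- ctrl.hand_in(): hands the job in; it is judged then, once.
The state is a dict: "time_s": time; "qpos": joint angles; "joint_vel": joint speeds; "tau": joint torques, N m; "ee_pos": TCP position; "eef_rot": TCP orientation; "force": force on the tool from outside, world axes, zero at the start; "moment": the same for the moment, N m; "grip_width": finger opening in m; "grip_force": force on a finger pad.
Only numpy, scipy, OpenCV 4.12 (cv2) and the standard library are available. Lean on these libraries where they do the work, as an engineer would, in place of code of your own. Each camera call takes 0.05 s, during which the arm holds its last target. There are 200 camera calls.

### The job

I want to grease the piston rod of the air cylinder standing on the bench. Pass the screwdriver's blade through the eye on top of the rod and, with the screwdriver as your handle, draw the rod gently and straight up out of the cylinder by about 40 mm, without the gripper touching the rod or its eye and without disturbing the things lying around. Finish holding it like that: the program ends with the screwdriver still gripped and the rod hanging from it, still and partway out, so that I can reach the bare rod.

Things in the scene. Friction and masses are not known exactly. Their poses are not given: they have to be found in the camera images.
- air_cylinder: Air cylinder bolted upright on the bench: aluminium body 64 x 64 mm, z = 10 to 120 mm, on a dark foot plate 100 (x) x 92 (y) x 10 mm; gland ring up to 127 mm; two fittings stick out 21 mm on its +x side. Origin: under the foot plate's centre, on the bore's axis; z up. The vertical bore opens at the top, is 85 mm deep and 21.2 mm wide.
- piston_rod: Rod standing loose in the cylinder's bore, 0.3 kg: bright shaft, 20 mm diameter, with lock nut and eye on top. It can turn about its axis, binds if dragged sideways, drops back if let go; no stop keeps it from coming right out. Origin: centre of the shaft's lower end; z up the shaft. Home (start): origin 35 mm above the cylinder's origin, 85 mm of shaft in the bore.
- rod_eye (a point): Centre of the eye's hole, 140 mm up the rod from its origin (175 mm above the bench at home); axes as the rod's. The eye is a dark ring, 38 mm outer diameter, with a bright inner ring; its round hole runs level along the rod's y axis, 14 mm in diameter, 20 mm long (10 mm either side of this point). 36 mm are free between the ring's lower edge and the cylinder body.
- driver: Screwdriver lying on the bench, 190 mm long, 0.09 kg: handle 28 mm thick both ways and 95 mm long, from y = 0 to y = +95 mm in its own frame; straight round blade of 6 mm diameter and 95 mm length along -y. Origin: middle of its length, on its underside; z up; the blade's axis lies 14 mm above the origin.
- driver_tip (a point): Tip of the screwdriver's blade, on its axis.
- driver_neck (a point): Where the blade leaves the handle, on its axis.
- grease_pot: Bystander: round grease pot with screw lid, 56 mm wide, 44 mm high, standing. Origin: centre of its underside.
- brush: Bystander: small cleaning brush lying flat, 173 mm long (along y), 12 mm high. Origin: under its middle.
- spanner: Bystander: open-ended spanner lying flat, 160 mm long (along y), 6 mm high. Origin: under its middle.
- tee_spare: Bystander: small push-in tee fitting, 27 x 39 x 15 mm, lying. Origin: under its middle.
There are look-alikes about, which are no part of the job. Of the things like the driver, leave any that is yellow; of the rest the larger one is meant.

How it is judged:
By the outcome, as a careful person would: the job done as asked, in the order asked, and still so for the second after the job is handed in, while the arm keeps its last pose, push and grip.
It also fails if it takes over 61 s, if anything falls off the work surface, if the arm or the gripper's body presses on something with over 40 N, if the wrist force passes 120 N, or if a joint passes its speed limit or range.

## Working session

There is one attempt and no reset: what is moved stays moved. The work goes in short steps, Python scripts to look and compute and a tool call to move; the robot and the scene stay as the last step left them, time stands still between calls to the robot, and variables do not carry over. Pictures are saved under pics/ and viewed, at most 10 in all, crops included, and the job is handed in when it is done.

Besides the shell and the picture viewer there is one more tool, called after "Request:" as name(argument=value, ...) on one line, values as JSON. servo_tool: Moves the arm, as the interface text tells. Its arguments: {"type":"object","properties":{"motion":{"type":"array","items":{"type":"array","items":{"type":"number"}}},"squeeze":{"type":"number"}},"required":["motion"]}

```bash
mkdir -p pics
cat > h.py <<'E'
import numpy as np, cv2
from station import ctrl
def cam(n):
    c=ctrl.camera(n); return c
def save(c,name,crop=None,s=1):
    im=c["image"][:,:,::-1]
    if crop: x0,y0,x1,y1=crop; im=im[y0:y1,x0:x1]
    cv2.imwrite("pics/"+name,cv2.resize(im,None,fx=s,fy=s,interpolation=cv2.INTER_CUBIC))
def ray(c,u,v):
    T=np.array(c["camera_from_world"]); R=T[:3,:3]; o=-R.T@T[:3,3]
    d=R.T@np.array([(u-c["cx"])/c["fx"],-(v-c["cy"])/c["fy"],-1.]); return o,d
def onz(c,u,v,z):
    o,d=ray(c,u,v); return o+d*(z-o[2])/d[2]
def proj(c,p):
    q=np.array(c["camera_from_world"])@np.append(p,1); return np.array([c["cx"]+c["fx"]*q[0]/-q[2],c["cy"]+c["fy"]*q[1]/q[2]])
def cross(c1,a,c2,b):
    o1,d1=ray(c1,*a);o2,d2=ray(c2,*b)
    t=np.linalg.lstsq(np.c_[d1,-d2],o2-o1,rcond=None)[0]
    p,q=o1+d1*t[0],o2+d2*t[1]; return (p+q)/2,np.linalg.norm(p-q)
E
python3 - <<'E'
from h import *
for n in("top","side"):
    c=cam(n); save(c,n+"0.png",s=1.5)
    o,d=ray(c,c["cx"],c["cy"]); print(n,o.round(3),d.round(3),c["fx"],c["cx"],c["cy"],c.keys())
o=ctrl.get_obs();print(o)
E
```

```text
top [0.384 0.03  1.305] [ 0.094 -0.007 -0.996] 383.2067145883628 257.7815090430711 194.96018323854216 dict_keys(['image', 'fx', 'fy', 'cx', 'cy', 'camera_from_world'])
side [0.477 0.782 0.618] [ 0.04  -0.835 -0.549] 364.622774240798 258.593392127163 196.39807513412114 dict_keys(['image', 'fx', 'fy', 'cx', 'cy', 'camera_from_world'])
{'time_s': 0.1, 'qpos': array([ 1.06239399e+00,  3.00422963e-01,  1.52152763e+00,  3.87124549e-05,
        1.32067067e+00, -6.65787416e-02]), 'joint_vel': array([-0.00068144, -0.00257878, -0.00247521, -0.00158166, -0.00148286,
       -0.00055233]), 'tau': array([ 1.45116468e-03, -5.32649839e+01, -3.53285229e+01,  7.09751202e-02,
        2.35537381e-02, -7.11830330e-05]), 'ee_pos': array([0.23515007, 0.49716631, 0.40413523]), 'eef_rot': array([-3.14056883e+00, -1.05847242e-04,  2.69975940e+00]), 'force': array([-0.50850055,  0.05620426, -0.67855736]), 'moment': array([-0.0026401 ,  0.00508283,  0.0297654 ]), 'grip_force': 0.0, 'grip_width': 0.09395422880702364}
```

View pics/top0.png

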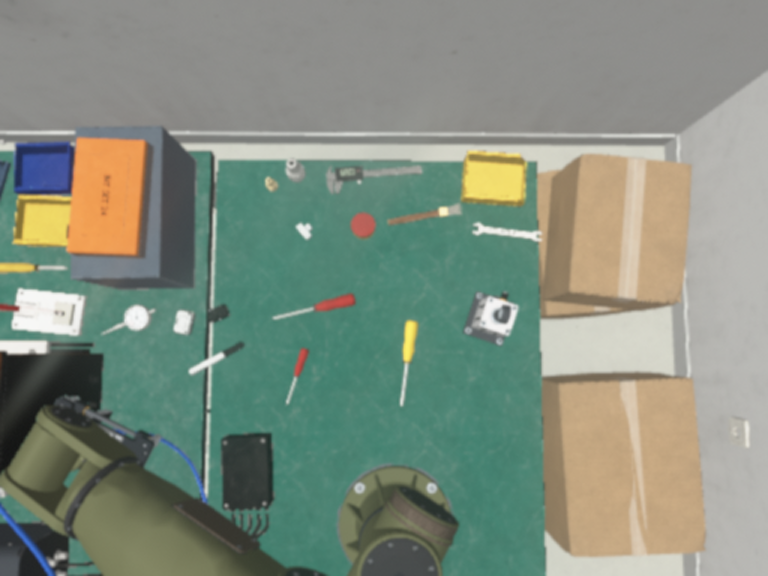

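View pics/side0.png

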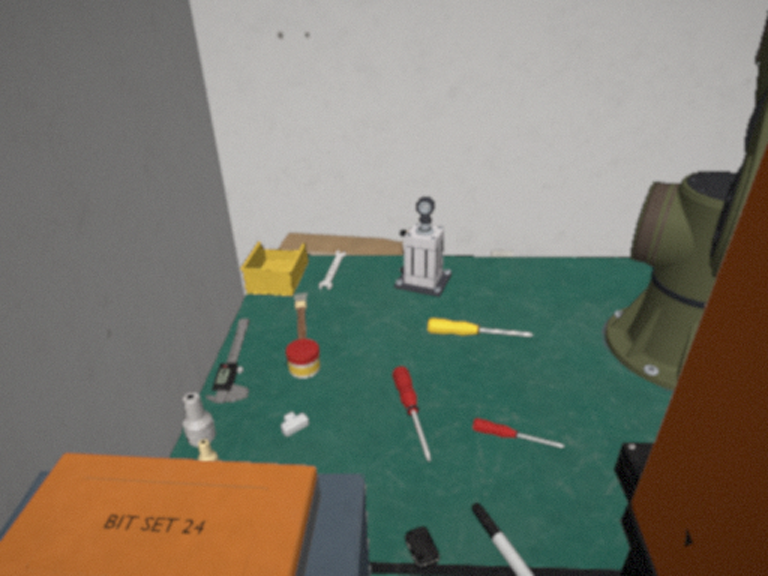

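```bash
cat > m.py <<'E'
from h import *
t=cam("top");s=cam("side")
hsv=cv2.cvtColor(t["image"],cv2.COLOR_RGB2HSV)
red=((hsv[...,0]<8)|(hsv[...,0]>172))&(hsv[...,1]>130)&(hsv[...,2]>70)
n,l,st,ce=cv2.connectedComponentsWithStats(red.astype(np.uint8))
for i in range(1,n):
    if st[i,4]>40:
        ys,xs=np.nonzero(l==i); P=np.array([onz(t,x,y,.014)[:2] for x,y in zip(xs,ys)])
        m=P.mean(0); w,V=np.linalg.eigh(np.cov((P-m).T)); a=V[:,1]; q=(P-m)@a; r=(P-m)@V[:,0]
        print(ce[i].round(1),st[i,4],"c",m.round(4),"axis",a.round(3),"len",np.ptp(q).round(3),np.ptp(r).round(3), (m+a*q.min()).round(3),(m+a*q.max()).round(3))
A=cv2.resize(t["image"][170:290,170:370,::-1],None,fx=4,fy=4,interpolation=cv2.INTER_CUBIC)
B=cv2.resize(s["image"][120:200,250:310,::-1],None,fx=7,fy=7,interpolation=cv2.INTER_CUBIC)
C=cv2.resize(t["image"][185:237,300:352,::-1],None,fx=7,fy=7,interpolation=cv2.INTER_CUBIC)
cv2.imwrite("pics/drv.png",A)
D=np.zeros((560,800,3),np.uint8);D[:560,:420]=B;D[:364,430:794]=C;cv2.imwrite("pics/cyl.png",D)
E
python3 m.py
```

```text
[241.8 150.6] 116 c [0.658 0.076] axis [0.5   0.866] len 0.044 0.039 [0.647 0.058] [0.669 0.095]
[223.9 201.6] 134 c [0.483  0.1355] axis [-0.242  0.97 ] len 0.084 0.021 [0.492 0.098] [0.472 0.179]
[200.2 240.5] 62 c [0.3526 0.2137] axis [-0.952  0.307] len 0.056 0.013 [0.378 0.206] [0.324 0.223]
```

View pics/drv.png

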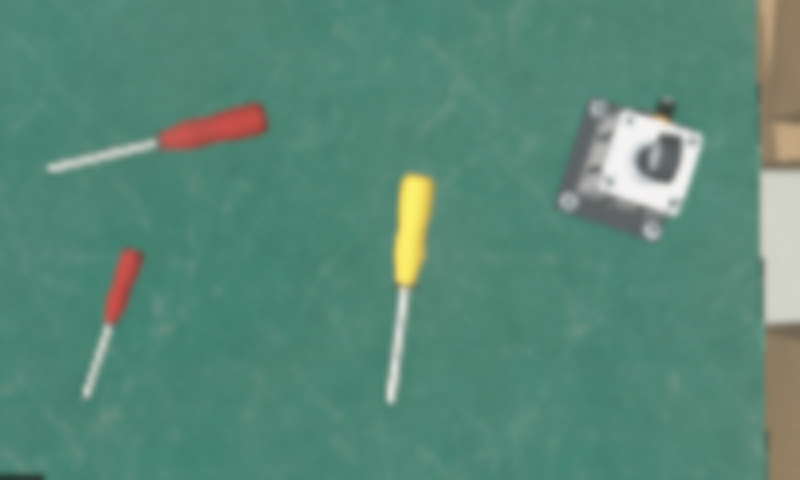

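View pics/cyl.png

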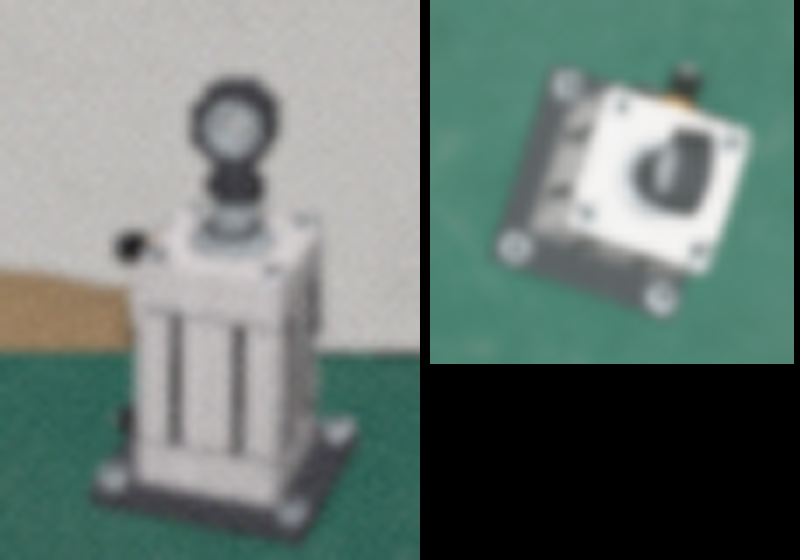

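drv.png: the driver-like things are the large red one (handle 217,202, tip 182,212 in full-image px), a small red one (200,240) and a yellow one (273,230). Yellow is excluded, so the larger red one is meant. cyl.png: the eye's hole is at about (283.6,138) in the side view. The ring in the top view is around (336,210), with its flat far edge tilted by about 10°.

Run:
```python
from h import *
t=cam("top");s=cam("side")
tip=onz(t,170+50/4,170+168/4,.014); nk=onz(t,170+160/4,170+143/4,.014); en=onz(t,170+268/4,170+117/4,.014)
print("tip",tip,"neck",nk,"end",en,np.linalg.norm(tip-nk),np.linalg.norm(tip-en))
print("tip by cross",cross(t,(182.5,212),s,(429/1.5,458/1.5)))
print("box corner",cross(t,(690/1.5,163/1.5),s,(288/1.5,234/1.5)))
# cylinder top face
g=cv2.cvtColor(t["image"],cv2.COLOR_RGB2GRAY); hsv=cv2.cvtColor(t["image"],cv2.COLOR_RGB2HSV)
m=((g>170)&(hsv[...,1]<50)).astype(np.uint8); m[:, :300]=0;m[:,352:]=0;m[:185]=0;m[240:]=0
m=cv2.morphologyEx(m,cv2.MORPH_CLOSE,np.ones((3,3)))
n,l,st,ce=cv2.connectedComponentsWithStats(m);i=1+st[1:,4].argmax()
r=cv2.minAreaRect(cv2.findContours((l==i).astype(np.uint8),0,2)[0][0]); b=cv2.boxPoints(r)
P=np.array([onz(t,u,v,.12) for u,v in b]);print("rect",r,"sides",np.linalg.norm(np.diff(P,axis=0),axis=1),"centre",P.mean(0),"edge az",np.degrees(np.arctan2(*(P[1]-P[0])[1::-1])))
# ring far edge, subpixel
E=[]
for v in range(205,216):
    row=g[v,334:346].astype(float); d=np.diff(row); k=d.argmax(); w=np.clip(d[max(0,k-1):k+2],0,None); u=334+.5+(np.arange(max(0,k-1),k+2)@w)/w.sum(); E.append((u,v)); 
E=np.array(E);print(E.round(1).tolist())
a,b2=[onz(t,*p,.19) for p in (E[1],E[-2])]
k=np.polyfit(E[:,1],E[:,0],1);a=onz(t,np.polyval(k,206),206,.19);b2=onz(t,np.polyval(k,214),214,.19);d=a-b2;print("ring plane az",np.degrees(np.arctan2(d[1],d[0])))
# side hole: ray at z .175, and with plane
print("eye z=.175",onz(s,250+235/7,120+125/7,.175), "gland top at .127",onz(s,250+233/7,120+230/7,.127))
c=P.mean(0); print("proj eye side",proj(s,[c[0],c[1],.175]),"top",proj(t,[c[0],c[1],.194]))
gs=cv2.cvtColor(s["image"],cv2.COLOR_RGB2GRAY)
print(gs[128:152,274:294])
```

```text
tip [0.44787049 0.2745688  0.014     ] neck [0.46903747 0.18235421 0.014     ] end [0.49113608 0.09145887 0.014     ] 0.09461274736884145 0.18815195316198408
tip by cross (array([0.44804219, 0.27433789, 0.01511445]), np.float64(0.0004545182955797398))
box corner (array([ 0.87340105, -0.79074012, -0.18652838]), np.float64(0.0004811488950573088))
rect ((330.8430480957031, 209.80657958984375), (24.690935134887695, 21.78611946105957), 19.98310661315918) sides [0.06803351 0.076366   0.06792733] centre [ 0.44997519 -0.2044941   0.12      ] edge az -20.691307485519992
[[339.7, 205.0], [339.8, 206.0], [339.8, 207.0], [339.8, 208.0], [339.7, 209.0], [339.5, 210.0], [339.3, 211.0], [338.8, 212.0], [338.5, 213.0], [338.2, 214.0], [337.6, 215.0]]
ring plane az -12.730108884211106
eye z=.175 [ 0.44897711 -0.20367045  0.175     ] gland top at .127 [ 0.44865734 -0.2024479   0.127     ]
proj eye side [283.22437738 137.73847049] top [335.851874   208.37392287]
[[191 189 190 190 191 188 190 185 188 186 188 192 187 189 189 189 190 187
  185 187]
 [188 188 187 190 191 188 188 184 187 187 188 185 184 187
[... 1198 characters left out ...]
 191 187
  191 189]
 [187 187 189 190 183 157 107  69  63  67  62  65  92 146 179 190 191 191
  191 189]
 [188 189 192 188 175 133  86  61  61  65  62  62  75 125 166 187 192 189
  188 187]
 [188 186 190 189 171 121  75  64  61  61  60  59  65 109 163 185 191 191
  189 190]
 [188 187 186 186 171 136  91  60  62  63  62  62  65 110 164 185 188 189
  188 191]
 [187 189 185 176 172 156 120  88  75  75  76  75  87 127 169 188 189 189
  190 189]
 [187 190 187 169 164 163 142 117 115 113 110 112 122 150 177 187 189 187
  186 187]
 [187 194 196 182 167 159 143 136 145 150 147 138 138 157 176 192 193 183
  172 173]
 [187 198 203 188 162 137 128 136 148 154 149 137 125 144 179 195 198 185
  166 163]]
```

Eye at about (0.448, -0.211, 0.175), hole yaw about -12°. The grip point on the driver is (0.477, 0.148) with axis azimuth 103.3°. The wrist can't flip the driver end for end. The boxes lie below bench level, so I'll insert from the -y side with the tip pointing +y.

Request:
servo_tool(motion=[[0,4,-6,0,-9],[0,8,-11.5,0,-18],[0,12,-17.5,0,-27],[0,16,-23,-2,-36],[0,20,-29,-5,-45],[0,24.2,-34.9,-9,-51.4],[0,24.2,-34.9,-12,-51.4],[0,24.2,-34.9,-12,-51.4],[0,24.2,-34.9,-12,-51.4]])

```text
time_s: 1.42
ee_pos: [0.4773, 0.1481, 0.2843]
eef_rot: [-3.14, -0.0, 1.802]
force: [0.7, 0.4, 0.8]
grip_width: 0.0936
grip_force: 0.0
```

Run:
```python
from h import *
t=cam("top");s=cam("side");save(s,"s1.png",(200,140,400,320),3.9)
o=ctrl.get_obs();print(o["ee_pos"],np.degrees(o["eef_rot"]),np.degrees(o["qpos"]))
p=o["ee_pos"]-[0,0,.18]
print("grasp pt in side px",proj(s,p))
```

```text
[0.47696418 0.14921228 0.2858184 ] [ 1.79922741e+02 -1.17058115e-02  1.03335241e+02] [ 1.31700970e+01  1.86950151e+01  1.02340936e+02  1.39326768e-02
  5.88868245e+01 -1.72327567e-01]
grasp pt in side px [272.92218427 232.59191857]
```

View pics/s1.png

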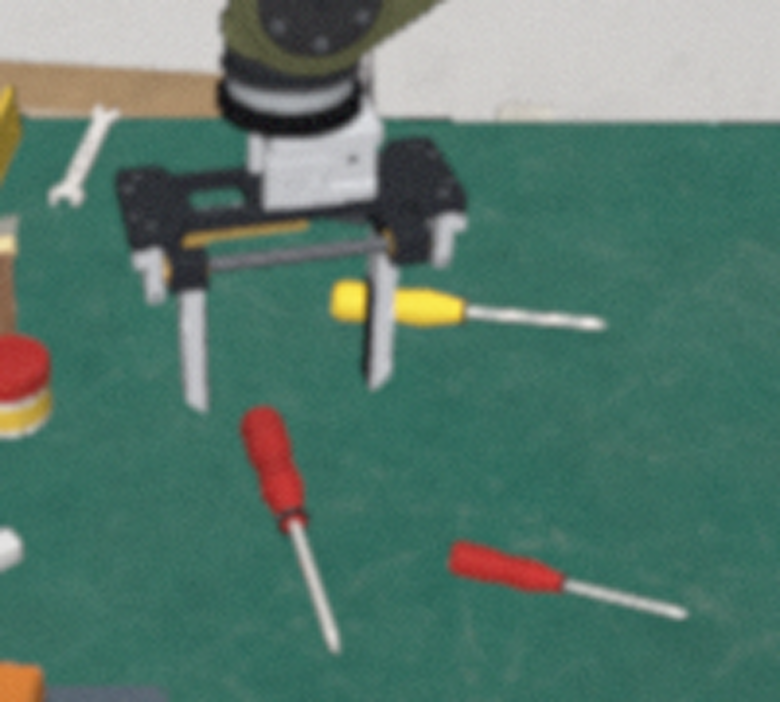

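s1.png shows the gripper square above the large red driver (handle 245–305, 410–520 in the crop), with the fingers on either side. Next I descend and grip.

Request:
servo_tool(motion=[[0,0,0,-4,0],[0,0,0,-7,0],[0,0,0,-8.3,0],[0,0,0,-8.3,0],[0,0,0,-8.3,0],[1,0,0,-8.3,0],[1,0,0,-8.3,0],[1,0,0,-8.3,0],[1,0,0,-8.3,0],[1,0,0,-8.3,0],[1,0,0,-8.3,0],[1,0,0,-8.3,0],[1,0,0,-8.3,0]], squeeze=50)

```text
time_s: 3.15
ee_pos: [0.4772, 0.1482, 0.2017]
eef_rot: [3.142, 0.0, 1.803]
force: [0.2, -0.2, -0.4]
grip_width: 0.0279
grip_force: 50.0
```

Request:
servo_tool(motion=[[1,0,0,2,0],[1,0,0,6,0],[1,0,0,11,0],[1,0,0,16,0],[1,0,0,21,0],[1,-1,-2,24,-1],[1,-2,-6,25,-3],[1,-3,-11,25,-6],[1,-4,-16,25,-9],[1,-5,-21,25,-12],[1,-6,-26,25,-15],[1,-6.4,-31,25,-18],[1,-6.4,-36,25,-20],[1,-6.4,-41,25,-22],[1,-6.4,-46,25,-24],[1,-6.4,-50,25,-25.3],[1,-6.4,-52.5,25,-25.3],[1,-6.4,-52.5,25,-25.3],[1,-6.4,-52.5,25,-25.3]])

```text
time_s: 5.52
ee_pos: [0.4132, -0.3763, 0.4515]
eef_rot: [-3.141, -0.0, 1.361]
force: [0.1, 0.2, -0.6]
grip_width: 0.0275
grip_force: 50.0
```

```bash
cat > look.py <<'E'
import sys
from h import *
k=sys.argv[1]
t=cam("top");s=cam("side")
o=ctrl.get_obs();p=o["ee_pos"];az=np.degrees(o["eef_rot"][2])
print(p,az,np.degrees(o["qpos"]).round(1),o["force"].round(1),o["grip_width"],o["grip_force"])
A=cv2.resize(t["image"][170:260,300:400,::-1],None,fx=4,fy=4,interpolation=cv2.INTER_CUBIC)
B=cv2.resize(s["image"][100:200,235:335,::-1],None,fx=4,fy=4,interpolation=cv2.INTER_CUBIC)
D=np.zeros((400,800,3),np.uint8);D[:360,:400]=A;D[:400,400:]=B;cv2.imwrite("pics/%s.png"%k,D)
a=np.radians(az); d=np.array([np.cos(a),np.sin(a),0])
g=p-[0,0,.1877]
for n,q in(("neck",g+.035*d),("tip",g+.13*d)): print(n,q.round(4),"top",proj(t,q).round(1),"side",proj(s,q).round(1))
E
python3 look.py l1
```

```text
[ 0.41331829 -0.37597265  0.45185855] 78.0380333350458 [-46.   16.5  81.7   0.   81.7 -34.1] [ 0.4 -0.9 -0.8] 0.027524161144996076 49.95834946632385
neck [ 0.4206 -0.3417  0.2642] top [391.8 217.7] side [292.7  92.8]
tip [ 0.4403 -0.2488  0.2642] top [357.6 210.4] side [287.1 102.9]
```

View pics/l1.png

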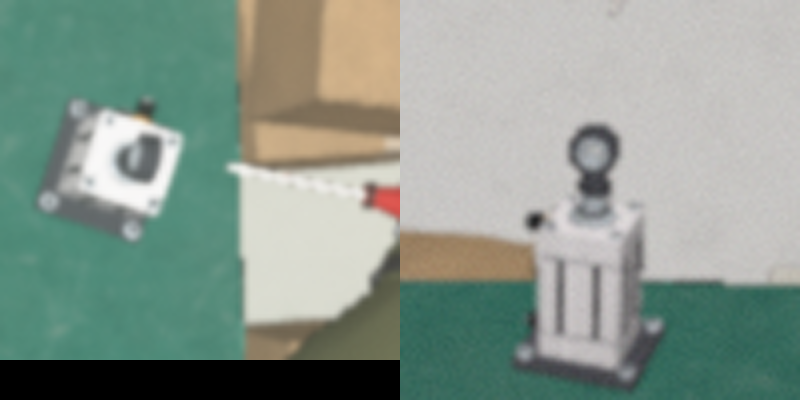

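l1.png: in the top crop the blade tip is at (229,167), i.e. (357.2,211.8) full, and the neck at (391.5,218). The driver is held level and near where predicted, with the tip about 1.4 px low in the image. I'll lower it to the eye's height and measure blade against ring.

Request:
servo_tool(motion=[[1,0,0,-3,0],[1,0,0,-6,0],[1,0,0,-8.9,0],[1,0,0,-8.9,0],[1,0,0,-8.9,0],[1,0,0,-8.9,0]])

```text
time_s: 6.38
ee_pos: [0.4133, -0.3767, 0.3641]
eef_rot: [3.14, 0.001, 1.361]
force: [-0.3, 0.6, -1.5]
grip_width: 0.0275
grip_force: 50.0
```

```bash
cat >> look.py <<'E'
g=cv2.cvtColor(t["image"],cv2.COLOR_RGB2GRAY)
m=(g<95).astype(np.uint8); m[:,:329]=0;m[:,343:]=0;m[:202]=0;m[218:]=0
n,l,st,ce=cv2.connectedComponentsWithStats(m);i=1+st[1:,4].argmax();ys,xs=np.nonzero(l==i)
print("ring top mask",st[i],ce[i],"onz.18",onz(t,*ce[i],.18))
m2=((l==i)*255).astype(np.uint8);print(cv2.minAreaRect(cv2.findContours(m2,0,2)[0][0]))
gs=cv2.cvtColor(s["image"],cv2.COLOR_RGB2GRAY)
m=(gs<125).astype(np.uint8);m[:128]=0;m[143:]=0;m[:,:270]=0;m[:,300:]=0
ys,xs=np.nonzero(m);print("ring side ext",xs.min(),xs.max(),ys.min(),ys.max())
E
python3 look.py l2
```

```text
[ 0.41319509 -0.37679985  0.36357239] 77.9903823571213 [-46.1  20.4  88.5  -0.   71.  -34.1] [ 0.7  0.7 -0.9] 0.0275209819553513 49.9584299325943
neck [ 0.4205 -0.3426  0.1759] top [381.5 218.8] side [291.7 119.8]
tip [ 0.4402 -0.2496  0.1759] top [349.9 212. ] side [286.2 131.3]
ring top mask [337 205   2   1   2] [337.5 205. ] onz.18 [ 0.46075744 -0.21249709  0.18      ]
((337.5, 205.0), (1.0, 0.0), 180.0)
ring side ext 278 289 131 142
```

View pics/l2.png

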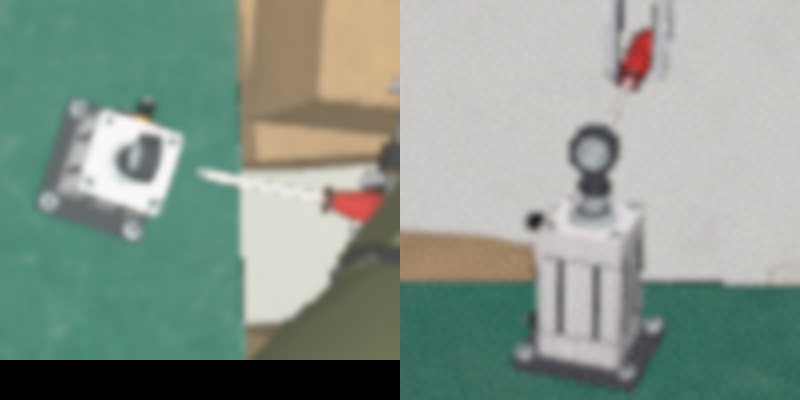

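l2.png: the blade runs from neck (380.9,219.3) to tip (349.4,212.6) in full top-view px. Extended, it meets the ring at v≈209.7, and the ring's centre is at v≈208.7, so I shift +2.5 mm in x and advance along the blade.

Request:
servo_tool(motion=[[1,0.25,0,0,0],[1,0.4,0.7,0,0],[1,0.55,1.4,0,0],[1,0.7,2.1,0,0],[1,0.85,2.8,0,0],[1,1.0,3.5,0,0],[1,1.15,4.2,0,0],[1,1.3,4.9,0,0],[1,1.3,4.9,0,0]])

```text
time_s: 7.6
ee_pos: [0.4263, -0.3274, 0.3627]
eef_rot: [3.142, -0.0, 1.362]
force: [0.2, 0.4, -1.1]
grip_width: 0.0275
grip_force: 50.0
```

```bash
python3 look.py l3 | head -4
```

```text
[ 0.42616974 -0.32784221  0.36268394] 77.99337311171303 [-41.5  17.8  92.1  -0.   70.1 -29.5] [-0.2 -0.5 -1. ] 0.027617550496945524 49.958306550979614
neck [ 0.4335 -0.2936  0.175 ] top [364.7 214.4] side [288.1 125.9]
tip [ 0.4532 -0.2007  0.175 ] top [333.2 207.7] side [282.1 138.3]
ring top mask [337 205   2   1   2] [337.5 205. ] onz.18 [ 0.46075744 -0.21249709  0.18      ]
```

View pics/l3.png

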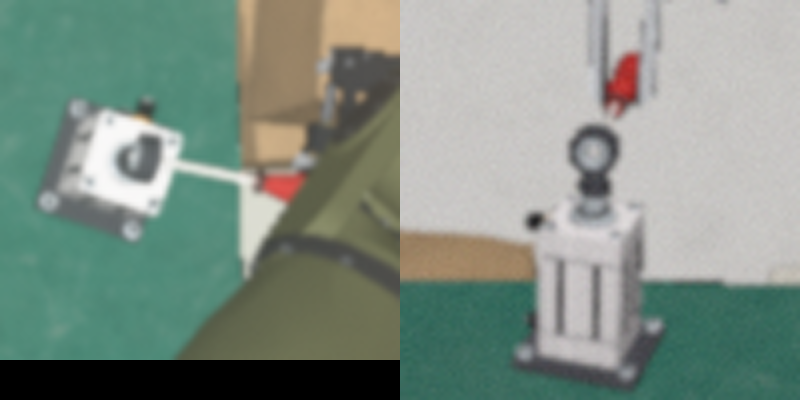

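l3.png: the blade enters the ring at crop (163,160) near its middle, the ring and rod haven't moved, and there is no contact force. Advancing the rest of the way.

Request:
servo_tool(motion=[[1,0.15,0.7,0,0],[1,0.3,1.4,0,0],[1,0.45,2.1,0,0],[1,0.6,2.8,0,0],[1,0.75,3.5,0,0],[1,0.9,4.2,0,0],[1,0.9,4.2,0,0],[1,0.9,4.2,0,0]])

```text
time_s: 8.7
ee_pos: [0.4352, -0.2859, 0.3627]
eef_rot: [3.142, 0.0, 1.361]
force: [0.5, 0.9, -1.3]
grip_width: 0.0276
grip_force: 50.0
```

```bash
python3 look.py l4 | head -4
```

```text
[ 0.43513476 -0.28597934  0.36262656] 77.97603846756571 [-37.3  15.7  94.9  -0.   69.4 -25.3] [-1.  -1.1 -0.6] 0.027417129489902076 49.95837092399597
neck [ 0.4424 -0.2517  0.1749] top [350.5 211.3] side [285.5 131.3]
tip [ 0.4622 -0.1588  0.1749] top [319.  204.6] side [279.1 144.5]
ring top mask [337 205   2   2   4] [337.5 205.5] onz.18 [ 0.4592817  -0.21246917  0.18      ]
```

View pics/l4.png

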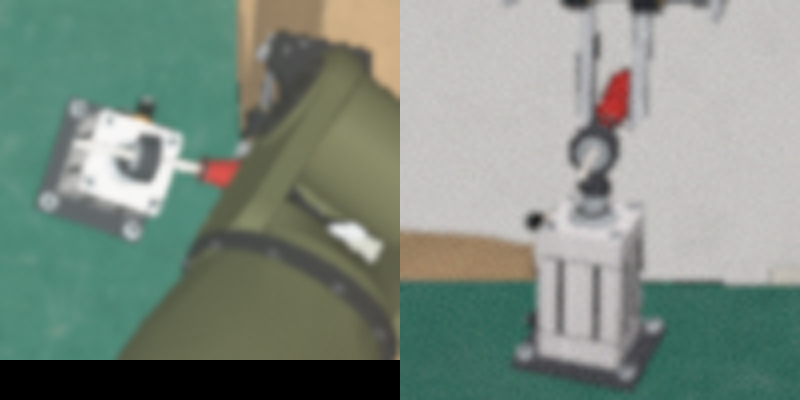

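l4.png shows the blade emerging in front of the ring (top crop 120,155; side crop 580,172), so it is through the eye with no force. Now I lift slowly.

Request:
servo_tool(motion=[[1,0,0,0.2,0],[1,0,0,0.4,0],[1,0,0,0.6,0],[1,0,0,0.8,0],[1,0,0,1.0,0],[1,0,0,1.0,0],[1,0,0,1.0,0]], squeeze=58)

```text
time_s: 9.68
ee_pos: [0.4351, -0.2858, 0.3726]
eef_rot: [-3.141, -0.0, 1.361]
force: [-0.5, -0.5, -2.7]
grip_width: 0.0276
grip_force: 58.0
```

Run:
```python
from h import *
o=ctrl.get_obs();print(o["ee_pos"],o["force"],o["moment"])
```

```text
[ 0.43514805 -0.28579262  0.37257311] [-0.54004213 -0.48730384 -2.70810667] [-0.24415954  0.15242745  0.04888757]
```

Request:
servo_tool(motion=[[1,0,0,0.2,0],[1,0,0,0.45,0],[1,0,0,0.7,0],[1,0,0,0.95,0],[1,0,0,1.2,0],[1,0,0,1.45,0],[1,0,0,1.7,0],[1,0,0,1.95,0],[1,0,0,2.2,0],[1,0,0,2.45,0],[1,0,0,2.7,0],[1,0,0,2.95,0],[1,0,0,3.2,0],[1,0,0,3.4,0],[1,0,0,3.4,0],[1,0,0,3.4,0],[1,0,0,3.4,0],[1,0,0,3.4,0]])

```text
time_s: 11.92
ee_pos: [0.4352, -0.2858, 0.4066]
eef_rot: [-3.141, -0.0, 1.361]
force: [-0.2, 0.3, -3.4]
grip_width: 0.0275
grip_force: 58.0
```

```bash
python3 look.py l5 | head -4
python3 - <<'E'
from h import *
s=cam("side"); gs=cv2.cvtColor(s["image"],cv2.COLOR_RGB2GRAY)
for z in (.175,.215): print(z,proj(s,[.45,-.211,z]))
for z in (.194,.234): print("ring top",z,proj(s,[.45,-.211,z]))
print("under ring .156/.196",proj(s,[.45,-.211,.156]),proj(s,[.45,-.211,.196]))
E
```

```text
[ 0.43515384 -0.28583588  0.40662189] 77.984536722449 [-37.3  13.3  91.7  -0.   74.9 -25.3] [-0.   0.4 -3.5] 0.0272608185893547 57.95681834220886
neck [ 0.4424 -0.2516  0.2189] top [354.3 210.5] side [285.9 117.5]
tip [ 0.4622 -0.1587  0.2189] top [321.5 203.5] side [279.4 129.9]
ring top mask [339 202   3   4   8] [340.375 203.25 ] onz.18 [ 0.46593458 -0.22108135  0.18      ]
0.175 [283.17924695 136.81930384]
0.215 [283.51740155 123.95485674]
ring top 0.194 [283.33812362 130.77514368]
ring top 0.234 [283.68303636 117.65359619]
under ring .156/.196 [283.02343637 142.74682017] [283.35502954 130.13199023]
```

View pics/l5.png

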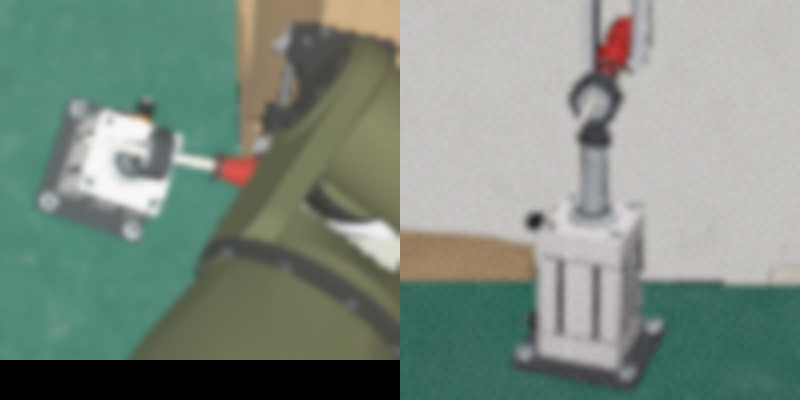

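l5.png: the ring rose from crop row 150 to 101, about 12.3 px. 40 mm would be 12.9 px, so the rod is about 38–39 mm out, upright, with the bare shaft visible. Force is steady, so I'm handing in.

```bash
python3 -c "
from station import ctrl
print(ctrl.hand_in())"
```

```text
the job is handed in; nothing more can be done
None
```

The job is handed in: the rod hangs still and upright on the large red screwdriver's blade, about 38–39 mm out by the camera (asked: about 40), with the screwdriver still gripped at 58 N and nothing else seen to be disturbed.

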